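# Pack fired tiles into the carrying tray and bar them in

### The arm

A 6-joint arm with a two-finger parallel gripper is mounted at the origin on the work surface. World frame = base frame: x ahead of the robot, y to its left, z up, the work surface at z = 0. Lengths are in m, angles in rad, forces in N, time in s.
With the tool pointing down it reaches from about 0.25 to 0.775 m from the base axis. Payload 4 kg.
Tool frame: the origin (TCP) lies between the finger pads; the fingertips stand 14 mm ahead of it and the grasp point (between the pads) lies 5 mm behind it (tip_reach is the distance from the TCP to the fingertips, in m); z points along the fingers, y is the line along which they close (so a half turn about z gives the same grasp; the last joint's range is limited). The gripper opens to 94 mm and grips with 3 to 60 N. Pads are 16 mm wide; open, the fingers measure 119 mm over their backs; the gripper's body (75 mm by 177 mm) begins 78 mm behind the grasp point.
Start: joints at [1.041, 0.087, 1.371, -0, 1.684, -0.103], TCP at [0.228, 0.501, 0.22] pointing down, gripper open.
Joint ranges: [-3.1, 3.1], [-0.76, 2.03], [0.27, 2.55], [-1.08, 4.22], [0.17, 2.65], [-2.57, 2.57]. Speed limits (rad/s): [2.79, 2.79, 3.14, 3.14, 3.14, 3.14].

### API

Orientations are given as [roll, pitch, yaw] about the fixed x, y, z axes, in that order (R = Rz(yaw) Ry(pitch) Rx(roll)).
In Python, from bench import * gives the robot as it stands. The module is installed in compiled form; this text tells all that it offers.
- The arm moves only by the tool servo_tool, never from a script. Its argument "targets" is a list of rows, each a list of 4 numbers: the shift along the tool's x, y, z in cm, then the turn about the tool's z in degrees. A call has 1 to 8 rows; each row is the pose to reach, as a shift and turn from the pose commanded when the call began, along the tool's axes at that moment; what a row does not reach only later rows make up. A row lasts 1/8 s, in which the tool goes at most 62.5 mm and 10.7 degrees, less where a joint would pass 70% of its speed; a pose out of reach is approached as far as the arm can. A call with a gripper value outside its range is refused whole. "claw" is the closure in counts, from 0 (fully open) to 255 (shut), set as the call begins (left out, the last holds). The fingers move at their own pace and stop on an object; the grip force is fixed at half the most. Time passes only in rows, so rows that repeat a pose let the fingers close. It gives the time, the measured TCP pose, the force, the opening and the grip force at its end, in the units of the state.
- get_obs(): the state, without advancing time (a new reading comes with each control period).
- snapshot(name): name is "scene" or "top" or "wrist"; returns the picture (420x560x3 uint8, blue, green, red); there is no depth.
- camera_model(name): a dict with "camera_matrix" (3x3 intrinsics, pixels), "camera_from_world" (4x4, takes a point from world to camera coordinates). Camera axes: x right, y up, looking along -z (the intrinsics and any distortion apply to the point x, -y, -z); pixel columns grow to the right and rows downward; lengths in m; the calibration is good to about 2 mm. A picture is of the moment at which its call begins: read the wrist's pose just before it. camera_model takes no time and is no camera call; for the wrist camera it gives the pose at the moment of the call.
- close_job(): hands the job in; it is judged then, once.
The state is a dict: "time": time; "joint_positions": joint angles; "qvel": joint speeds; "joint_torque": joint torques, N m; "tool_pos": TCP position; "ee_rot": TCP orientation; "wrist_force": force on the tool from outside, world axes, zero at the start; "wrist_torque": the same for the moment, N m; "width": finger opening in m; "finger_force": force on a finger pad.
Only numpy, scipy, OpenCV 4.12 (cv2) and the standard library are available. Lean on these libraries where they do the work, as an engineer would, in place of code of your own. Each camera call takes 0.05 s, during which the arm holds its last target. There are 200 camera calls.

### The job

Pack the finished terracotta tiles for carrying: seat every tile that is there, face up, flat and fully down in a pocket of its own in the wooden tray, then lay one wooden retaining bar over each tile, centred along its lane and resting down in the notches of both cheeks. A bar with no tile to hold may be left over; leave the other pottery and tools on the table where they are.

Things in the scene. Friction and masses are not known exactly. Their poses are not given: they have to be found in the camera images.
- tray: wooden carrying tray fixed to the table, 160 (x) by 276 mm (y); origin at the centre of its underside, on the table. Four lanes side by side, at y = -99, -33, 33, 99 mm. A lane is a pocket between two cheeks (upright walls running along y, |x| 58 to 72 mm, top 41 mm above the table) with a notch 32 mm wide, 10 mm deep, in each cheek, centred on the lane: notch floor 31 mm above the table
- pocket1 (a point): centre of the floor of pocket 1 (lane at tray y = -99 mm), 6 mm above the table. Pocket 65 mm (tray x) by 45 mm (tray y), 7 mm deep, rim 13 mm above the table; a seated tile stands 15 mm proud of the rim. A bar lying along tray x in this lane's two notches has its centre 41 mm above the table, passes 3 mm over the tile and overhangs 8 mm at each end
- pocket2 (a point): centre of the floor of pocket 2 (lane at tray y = -33 mm), 6 mm above the table. Pocket 65 mm (tray x) by 45 mm (tray y), 7 mm deep, rim 13 mm above the table; a seated tile stands 15 mm proud of the rim. A bar lying along tray x in this lane's two notches has its centre 41 mm above the table, passes 3 mm over the tile and overhangs 8 mm at each end
- pocket3 (a point): centre of the floor of pocket 3 (lane at tray y = 33 mm), 6 mm above the table. Pocket 65 mm (tray x) by 45 mm (tray y), 7 mm deep, rim 13 mm above the table; a seated tile stands 15 mm proud of the rim. A bar lying along tray x in this lane's two notches has its centre 41 mm above the table, passes 3 mm over the tile and overhangs 8 mm at each end
- pocket4 (a point): centre of the floor of pocket 4 (lane at tray y = 99 mm), 6 mm above the table. Pocket 65 mm (tray x) by 45 mm (tray y), 7 mm deep, rim 13 mm above the table; a seated tile stands 15 mm proud of the rim. A bar lying along tray x in this lane's two notches has its centre 41 mm above the table, passes 3 mm over the tile and overhangs 8 mm at each end
- tile1: terracotta tile, a fired-clay block 60 x 40 x 22 mm (its own x, y, z; about 100 g); origin at the centre of its underside, z out of its patterned face. Starts face up on the tile board. Only three or four of tile1..tile4 are present (an absent one is always None). All alike: any tile in any pocket, either way round
- tile2: terracotta tile, a fired-clay block 60 x 40 x 22 mm (its own x, y, z; about 100 g); origin at the centre of its underside, z out of its patterned face. Starts face up on the tile board. Only three or four of tile1..tile4 are present (an absent one is always None). All alike: any tile in any pocket, either way round
- tile3: terracotta tile, a fired-clay block 60 x 40 x 22 mm (its own x, y, z; about 100 g); origin at the centre of its underside, z out of its patterned face. Starts face up on the tile board. Only three or four of tile1..tile4 are present (an absent one is always None). All alike: any tile in any pocket, either way round
- tile4: terracotta tile, a fired-clay block 60 x 40 x 22 mm (its own x, y, z; about 100 g); origin at the centre of its underside, z out of its patterned face. Starts face up on the tile board. Only three or four of tile1..tile4 are present (an absent one is always None). All alike: any tile in any pocket, either way round
- bar1: retaining bar, a hardwood batten 160 x 24 x 20 mm (its own x, y, z; about 55 g); origin at the CENTRE of the batten, 10 mm above its underside. Starts on the bar board. All four alike and always present: any bar over any tile, either end first
- bar2: retaining bar, a hardwood batten 160 x 24 x 20 mm (its own x, y, z; about 55 g); origin at the CENTRE of the batten, 10 mm above its underside. Starts on the bar board. All four alike and always present: any bar over any tile, either end first
- bar3: retaining bar, a hardwood batten 160 x 24 x 20 mm (its own x, y, z; about 55 g); origin at the CENTRE of the batten, 10 mm above its underside. Starts on the bar board. All four alike and always present: any bar over any tile, either end first
- bar4: retaining bar, a hardwood batten 160 x 24 x 20 mm (its own x, y, z; about 55 g); origin at the CENTRE of the batten, 10 mm above its underside. Starts on the bar board. All four alike and always present: any bar over any tile, either end first
- tile_board: thin wooden ware board 180 x 225 mm (x, y), 10 mm thick, fixed, on which the tiles wait; origin at the centre of its underside. It stands on the robot's left or right, and the bar board on the other side
- bar_board: ware board like the tile board, on which the bars wait side by side, about 55 mm apart, roughly along the board's x
- pinch_bowl: bystander: small terracotta bowl, 68 mm across, 38 mm high, between the boards near the robot; origin at the underside
- beaker: bystander: ochre clay beaker, 60 mm across, 75 mm high, between the boards near the robot; origin at the underside
- modelling_tool: bystander: wooden modelling tool 150 mm long, lying between the robot and the tray; origin at the underside
- clay_cat: bystander: terracotta cat figure, about 55 mm long, on the table left or right of the tray; origin at the underside
- burnishing_stone: bystander: pale pebble 42 mm across, between the boards near the robot; origin at the underside
- slip_jar: bystander: closed jar 60 mm across, 90 mm high, on the table left or right of the tray; origin at the underside
Things that resemble listed ones, but are neither listed nor needed, are in the scene too. What is shaped like the tile3 but green or turquoise is not meant.

How it is judged:
On the way, in this order (a step that is already met when the one before it is completed fails the run):
1. every tile present lies flat and fully down in a pocket of its own ((horizontal distance between tile1 and pocket1 below 0.007 m or horizontal distance between tile1 and pocket2 below 0.007 m or horizontal distance between tile1 and pocket3 below 0.007 m or horizontal distance between tile1 and pocket4 below 0.007 m) and z of tile1 in the frame of tray between 0.003 and 0.009 m and angle between each of tile1, tile2, tile3, tile4's own z axis and vertical below 0.07 rad and angle between the x axis of each of tile1, tile2, tile3, tile4 and the x axis of tray, either way round below 0.15 rad and (horizontal distance between tile2 and pocket1 below 0.007 m or horizontal distance between tile2 and pocket2 below 0.007 m or horizontal distance between tile2 and pocket3 below 0.007 m or horizontal distance between tile2 and pocket4 below 0.007 m) and z of tile2 in the frame of tray between 0.003 and 0.009 m and (horizontal distance between tile3 and pocket1 below 0.007 m or horizontal distance between tile3 and pocket2 below 0.007 m or horizontal distance between tile3 and pocket3 below 0.007 m or horizontal distance between tile3 and pocket4 below 0.007 m) and z of tile3 in the frame of tray between 0.003 and 0.009 m and (horizontal distance between tile4 and pocket1 below 0.007 m or horizontal distance between tile4 and pocket2 below 0.007 m or horizontal distance between tile4 and pocket3 below 0.007 m or horizontal distance between tile4 and pocket4 below 0.007 m) and z of tile4 in the frame of tray between 0.003 and 0.009 m), for 0.2 s.
2. a bar bridges both notches over every tile (((x of bar1 in the frame of tile1 between -0.017 and 0.017 m and y of bar1 in the frame of tile1 between -0.01 and 0.01 m and z of bar1 in the frame of tray between 0.038 and 0.044 m and angle between the x axis of bar1 and the x axis of tray, either way round below 0.12 rad and linear speed of bar1 below 0.03 m/s) or (x of bar2 in the frame of tile1 between -0.017 and 0.017 m and y of bar2 in the frame of tile1 between -0.01 and 0.01 m and z of bar2 in the frame of tray between 0.038 and 0.044 m and angle between the x axis of bar2 and the x axis of tray, either way round below 0.12 rad and linear speed of bar2 below 0.03 m/s) or (x of bar3 in the frame of tile1 between -0.017 and 0.017 m and y of bar3 in the frame of tile1 between -0.01 and 0.01 m and z of bar3 in the frame of tray between 0.038 and 0.044 m and angle between the x axis of bar3 and the x axis of tray, either way round below 0.12 rad and linear speed of bar3 below 0.03 m/s) or (x of bar4 in the frame of tile1 between -0.017 and 0.017 m and y of bar4 in the frame of tile1 between -0.01 and 0.01 m and z of bar4 in the frame of tray between 0.038 and 0.044 m and angle between the x axis of bar4 and the x axis of tray, either way round below 0.12 rad and linear speed of bar4 below 0.03 m/s)) and ((x of bar1 in the frame of tile2 between -0.017 and 0.017 m and y of bar1 in the frame of tile2 between -0.01 and 0.01 m and z of bar1 in the frame of tray between 0.038 and 0.044 m and angle between the x axis of bar1 and the x axis of tray, either way round below 0.12 rad and linear speed of bar1 below 0.03 m/s) or (x of bar2 in the frame of tile2 between -0.017 and 0.017 m and y of bar2 in the frame of tile2 between -0.01 and 0.01 m and z of bar2 in the frame of tray between 0.038 and 0.044 m and angle between the x axis of bar2 and the x axis of tray, either way round below 0.12 rad and linear speed of bar2 below 0.03 m/s) or (x of bar3 in the frame of tile2 between -0.017 and 0.017 m and y of bar3 in the frame of tile2 between -0.01 and 0.01 m and z of bar3 in the frame of tray between 0.038 and 0.044 m and angle between the x axis of bar3 and the x axis of tray, either way round below 0.12 rad and linear speed of bar3 below 0.03 m/s) or (x of bar4 in the frame of tile2 between -0.017 and 0.017 m and y of bar4 in the frame of tile2 between -0.01 and 0.01 m and z of bar4 in the frame of tray between 0.038 and 0.044 m and angle between the x axis of bar4 and the x axis of tray, either way round below 0.12 rad and linear speed of bar4 below 0.03 m/s)) and ((x of bar1 in the frame of tile3 between -0.017 and 0.017 m and y of bar1 in the frame of tile3 between -0.01 and 0.01 m and z of bar1 in the frame of tray between 0.038 and 0.044 m and angle between the x axis of bar1 and the x axis of tray, either way round below 0.12 rad and linear speed of bar1 below 0.03 m/s) or (x of bar2 in the frame of tile3 between -0.017 and 0.017 m and y of bar2 in the frame of tile3 between -0.01 and 0.01 m and z of bar2 in the frame of tray between 0.038 and 0.044 m and angle between the x axis of bar2 and the x axis of tray, either way round below 0.12 rad and linear speed of bar2 below 0.03 m/s) or (x of bar3 in the frame of tile3 between -0.017 and 0.017 m and y of bar3 in the frame of tile3 between -0.01 and 0.01 m and z of bar3 in the frame of tray between 0.038 and 0.044 m and angle between the x axis of bar3 and the x axis of tray, either way round below 0.12 rad and linear speed of bar3 below 0.03 m/s) or (x of bar4 in the frame of tile3 between -0.017 and 0.017 m and y of bar4 in the frame of tile3 between -0.01 and 0.01 m and z of bar4 in the frame of tray between 0.038 and 0.044 m and angle between the x axis of bar4 and the x axis of tray, either way round below 0.12 rad and linear speed of bar4 below 0.03 m/s)) and ((x of bar1 in the frame of tile4 between -0.017 and 0.017 m and y of bar1 in the frame of tile4 between -0.01 and 0.01 m and z of bar1 in the frame of tray between 0.038 and 0.044 m and angle between the x axis of bar1 and the x axis of tray, either way round below 0.12 rad and linear speed of bar1 below 0.03 m/s) or (x of bar2 in the frame of tile4 between -0.017 and 0.017 m and y of bar2 in the frame of tile4 between -0.01 and 0.01 m and z of bar2 in the frame of tray between 0.038 and 0.044 m and angle between the x axis of bar2 and the x axis of tray, either way round below 0.12 rad and linear speed of bar2 below 0.03 m/s) or (x of bar3 in the frame of tile4 between -0.017 and 0.017 m and y of bar3 in the frame of tile4 between -0.01 and 0.01 m and z of bar3 in the frame of tray between 0.038 and 0.044 m and angle between the x axis of bar3 and the x axis of tray, either way round below 0.12 rad and linear speed of bar3 below 0.03 m/s) or (x of bar4 in the frame of tile4 between -0.017 and 0.017 m and y of bar4 in the frame of tile4 between -0.01 and 0.01 m and z of bar4 in the frame of tray between 0.038 and 0.044 m and angle between the x axis of bar4 and the x axis of tray, either way round below 0.12 rad and linear speed of bar4 below 0.03 m/s))), for 0.2 s.
At the end, for the whole second after the job is handed in: Every tile present sits in a pocket (centre within 7 mm, height within 3 mm, level to 0.07 rad, face up, square to 0.15 rad); over each, in both notches, lies a bar: centre 38-44 mm above the table, within 17 mm of the tile along the lane, 10 mm across, 0.12 rad; all at rest (all of step 1 and all of step 2 and linear speed of each of tile1, tile2, tile3, tile4 below 0.03 m/s); the robot touches nothing.
It fails at once if a bystander was pushed more than 5 cm from its place (distance of any of pinch_bowl, beaker, modelling_tool, clay_cat, burnishing_stone, slip_jar from where it was at the start of the episode above 0.05 m).
Of tile1, tile2, tile3, tile4 only 3 to 4 are there at a start; the rules pass over those that are not, and their reading is None.
At some moment in a run one of tile1, tile2, tile3, tile4 may be knocked a few centimetres aside while the robot is not near it.
Once in a run the grip may slacken for a moment while it holds something.
It also fails if it takes over 210 s, if anything falls off the work surface, if the arm or the gripper's body presses on something with over 40 N, if the wrist force passes 120 N, or if a joint passes its speed limit or range.

## Working session

There is one attempt and no reset: what is moved stays moved. The work goes in short steps, Python scripts to look and compute and a tool call to move; the robot and the scene stay as the last step left them, time stands still between calls to the robot, and variables do not carry over. Pictures are saved under pics/ and viewed, at most 14 in all, crops included, and the job is handed in when it is done.

Besides the shell and the picture viewer there is one more tool, called after "Emit:" as name([rows], argument=value, ...), one row to a line, values as JSON. servo_tool: Moves the arm, as the interface text tells. Its arguments: {"type":"object","properties":{"targets":{"type":"array"},"claw":{"type":"number"}},"required":["targets"]}

```bash
mkdir -p pics; cat > h.py <<'E'
from bench import *
import numpy as np, cv2
def w2p(name,P,cm=None):
    cm=cm or camera_model(name); K=np.array(cm["camera_matrix"]);T=np.array(cm["camera_from_world"])
    c=T[:3,:3]@np.array(P,float)+T[:3,3]; u=K@np.array([c[0],-c[1],-c[2]]); return u[:2]/u[2]
def p2w(name,uv,z,cm=None):
    cm=cm or camera_model(name); K=np.array(cm["camera_matrix"]);T=np.array(cm["camera_from_world"])
    r=np.linalg.solve(K,[uv[0],uv[1],1]); d=T[:3,:3].T@np.array([r[0],-r[1],-r[2]]); o=-T[:3,:3].T@T[:3,3]
    return o+d*(z-o[2])/d[2]
E
python3 - <<'E'
from h import *
o=get_obs();print({k:np.round(v,3).tolist() for k,v in o.items()})
for n in("top","scene"):
    cv2.imwrite(f"pics/{n}0.png",cv2.resize(snapshot(n),(784,588),interpolation=cv2.INTER_CUBIC)); print(camera_model(n))
E
```

```text
{'time': 0.0, 'joint_positions': [1.041, 0.088, 1.372, -0.0, 1.684, -0.103], 'qvel': [-0.0, -0.0, 0.001, 0.0, 0.0, 0.0], 'joint_torque': [0.0, -34.018, -30.243, 0.072, 0.033, -0.0], 'tool_pos': [0.227, 0.5, 0.218], 'ee_rot': [-3.139, -0.0, 2.715], 'wrist_force': [-0.163, -0.857, 0.712], 'wrist_torque': [-0.068, 0.074, 0.019], 'finger_force': 0.0, 'width': 0.094}
{'camera_matrix': array([[400.69570499,   0.        , 278.37737056],
       [  0.        , 400.69570499, 209.16406227],
       [  0.        ,   0.        ,   1.        ]]), 'camera_from_world': array([[-0.02199121, -0.99974224,  0.00564218, -0.01122825],
       [ 0.97350168, -0.02012843,  0.2277923 , -0.49475548],
       [-0.22762002,  0.0105021 ,  0.9736934 , -1.07269052],
       [ 0.        ,  0.        ,  0.        ,  1.        ]])}
{'camera_matrix': array([[418.88526249,   0.        , 278.95644882],
       [  0.        , 418.88526249, 205.61374123],
       [  0.        ,   0.        ,   1.        ]]), 'camera_from_world': array([[-0.20474366,  0.97879295,  0.0066631 ,  0.08479776],
       [-0.65705385, -0.14248163,  0.74025619,  0.30192113],
       [ 0.72550691,  0.14718474,  0.67229188, -1.45703044],
       [ 0.        ,  0.        ,  0.        ,  1.        ]])}
```

View pics/top0.png

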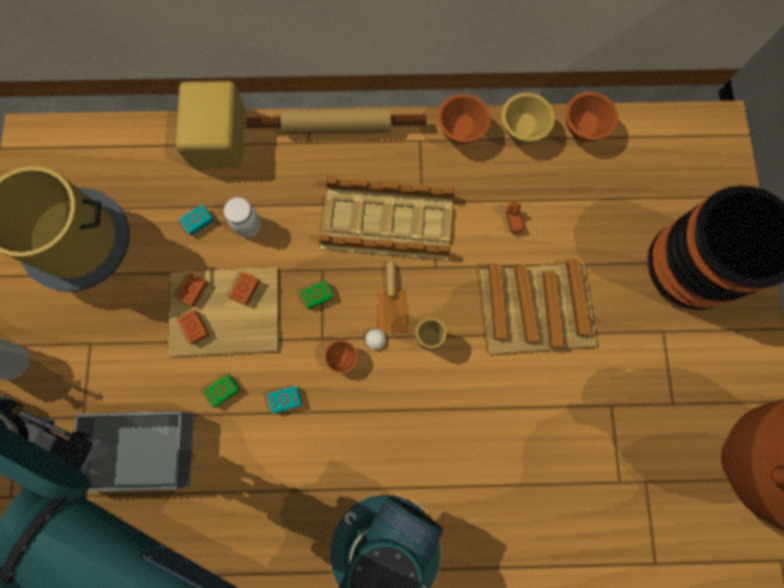

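View pics/scene0.png

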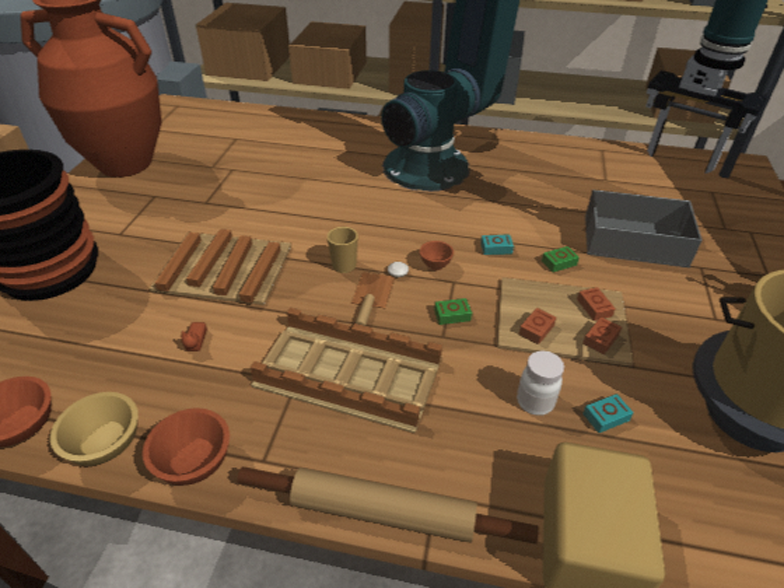

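The top view (scaled 1.4) shows three tiles at (193,290), (244,288) and (193,327). The tray is centred near (388,218), and four bars lie near (500,300), (527,303), (553,308) and (580,298). I'll zoom in on both areas.

```bash
python3 - <<'E'
from h import *
im=snapshot("top"); a=im[185:260,110:210]; b=im[120:190,220:335]
c=im[180:260,335:435]
Z=lambda x,s:cv2.resize(x,None,fx=s,fy=s,interpolation=cv2.INTER_CUBIC)
cv2.imwrite("pics/a.png",Z(a,7.5)); cv2.imwrite("pics/b.png",Z(b,6.9)); cv2.imwrite("pics/c.png",Z(c,7))
E
```

```text
(no output)
```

View pics/a.png

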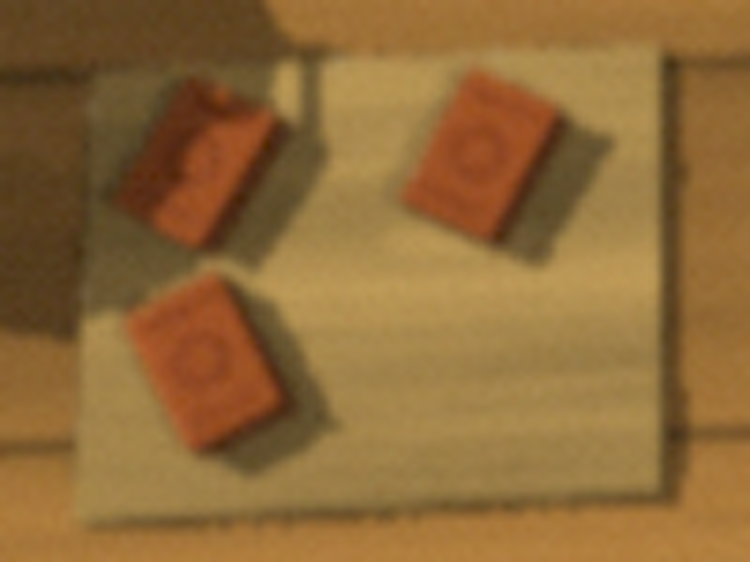

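View pics/b.png

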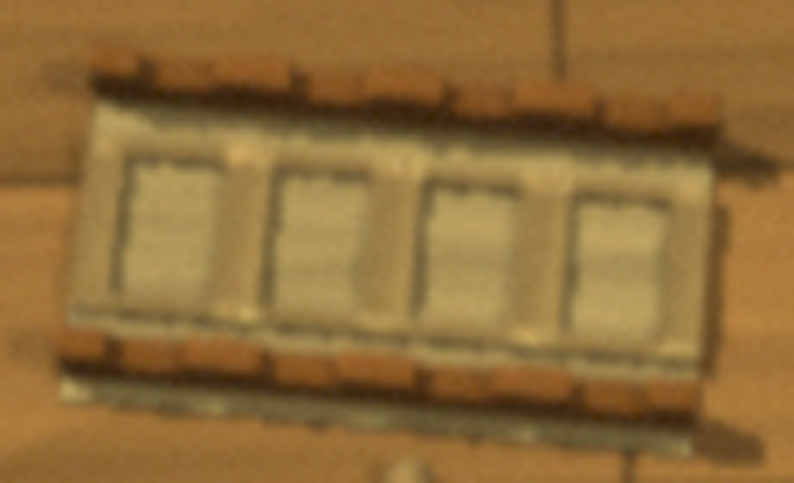

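View pics/c.png

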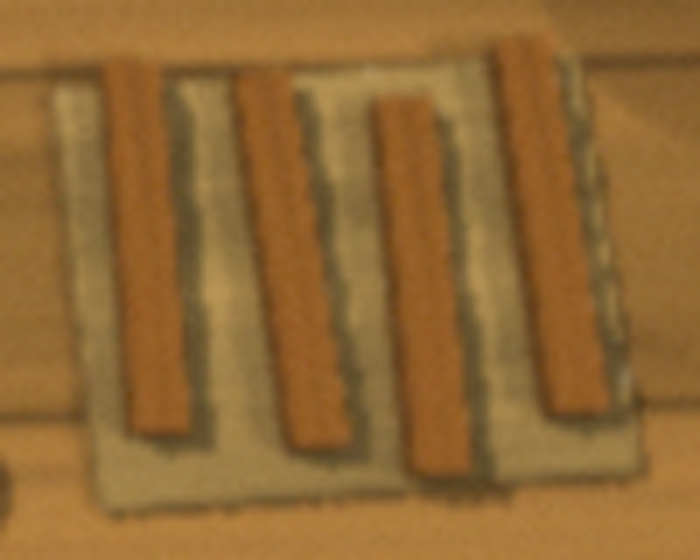

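Crop a shows three face-up tiles, with A at about (202,162), B at (483,155) and C at (208,360); A lies partly in shadow. Crop b shows an empty tray with pockets at about (165,235), (320,248), (468,265) and (620,270). Crop c shows four bars running roughly along x.

```bash
cat >> h.py <<'E'
def rect(name,pts,z,s,off,L=None,cm=None):
    P=np.array([p2w(name,((u+.5)/s-.5+off[0],(v+.5)/s-.5+off[1]),z,cm)[:2] for u,v in pts])*1000
    r=cv2.minAreaRect(P.astype(np.float32)); (w,h),a=r[1],r[2]
    if h>w: a-=90; w,h=h,w
    return np.round(P.mean(0),1),np.round((w,h),1),round((a+90)%180-90,1)   # long-axis angle vs world x
E
python3 - <<'E'
from h import *
T=dict(A=[(198,75),(288,128),(205,250),(115,200)],C=[(215,270),(128,320),(205,450),(290,400)],B=[(475,68),(565,105),(490,240),(402,195)])
for k,v in T.items(): print(k,*rect("top",v,.032,7.5,(110,185)))
B=[[(103,62),(160,62),(190,430),(133,433)],[(233,72),(290,72),(350,443),(292,448)],[(373,98),(430,98),(470,470),(414,475)],[(495,42),(545,40),(607,410),(550,414)]]
for v in B: print(*rect("top",v,.03,7,(335,180)))
print(*rect("top",[(92,50),(720,97),(700,412),(57,362)],.041,6.9,(220,120)))
print(*rect("top",[(92,50),(720,97),(700,385),(62,330)],.041,6.9,(220,120)))
print(-np.array(camera_model("top")["camera_from_world"])[:3,:3].T@np.array(camera_model("top")["camera_from_world"])[:3,3])
cm=camera_model("wrist");print(cm); o=get_obs();print(o["tool_pos"],o["ee_rot"])
cv2.imwrite("pics/w0.png",snapshot("wrist"))
E
```

```text
A [517.3 386.9] [56.9 42. ] -31.4
C [440.5 379.4] [60.2 36.9] 31.5
B [519.5 279. ] [59.3 38.9] -27.1
[ 480.6 -244. ] [156.5  23.9] 0.9
[ 474.3 -303.2] [159.3  23.7] 4.5
[ 462.1 -356.1] [158.1  23.8] 1.2
[ 485.7 -410.9] [157.8  23.4] 2.7
[670.  -19.8] [273.8 143.5] 84.3
[676.6 -20.5] [273.8 131.5] 84.3
[ 0.23723253 -0.0099185   1.15723652]
{'camera_matrix': array([[328.5176405 ,   0.        , 279.30191248],
       [  0.        , 328.5176405 , 207.15814516],
       [  0.        ,   0.        ,   1.        ]]), 'camera_from_world': array([[ 0.4130753 ,  0.91069571, -0.00145684, -0.55032339],
       [-0.87369271,  0.39583901, -0.28279415,  0.03001404],
       [-0.25696274,  0.11808811,  0.95917952, -0.39286382],
       [ 0.        ,  0.        ,  0.        ,  1.        ]])}
[0.22747753 0.50031909 0.21856694] [-3.13986317e+00 -1.75553754e-04  2.71479418e+00]
```

View pics/w0.png

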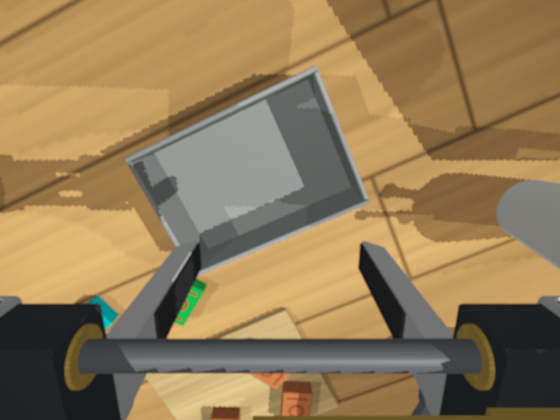

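Coarse poses are in hand. I'll add a helper that turns a world goal into tool-axis shifts, then go look at the tray from close by.

```bash
cat > go.py <<'E'
# usage: go.py x y z yaw [x y z yaw ...] (mm, deg): rows for one call, from the commanded pose kept in cmd.json
import sys,json,os,numpy as np
c=json.load(open("cmd.json")) if os.path.exists("cmd.json") else [228,501,220,155.55]
a=np.radians(c[3]); X=np.array([np.cos(a),np.sin(a)]); Y=np.array([np.sin(a),-np.cos(a)])
v=list(map(float,sys.argv[1:]))
for i in range(0,len(v),4):
    g=v[i:i+4]; d=np.array(g[:2])-c[:2]; t=(c[3]-g[3]+180)%360-180
    if abs(c[3]-g[3])<=200: t=c[3]-g[3]
    r=[round(float(d@X)/10,2),round(float(d@Y)/10,2),round((c[2]-g[2])/10,2),round(t,1)]
    n=max(np.linalg.norm(r[:3])*10/62.5,abs(r[3])/10.7); print(r,"rows>=%.1f"%n)
p=np.array(c[:2])+(r[0]*X+r[1]*Y)*10
json.dump([*p,c[2]-r[2]*10,c[3]-r[3]],open("cmd.json","w"))
E
python3 go.py 585 -20 240 -5.7
```

```text
[-54.06, -32.65, -2.0, 161.2] rows>=15.1
```

```bash
rm cmd.json; python3 go.py 420 240 240 75; python3 go.py 585 -20 240 -5.7
```

```text
[-28.28, -15.81, -2.0, 80.6] rows>=7.5
[-20.83, 22.69, 0.0, 80.7] rows>=7.5
```

Emit:
servo_tool([
  [-28.28, -15.81, -2, 80.6],
  [-28.28, -15.81, -2, 80.6],
  [-28.28, -15.81, -2, 80.6],
  [-28.28, -15.81, -2, 80.6],
  [-28.28, -15.81, -2, 80.6],
  [-28.28, -15.81, -2, 80.6],
  [-28.28, -15.81, -2, 80.6],
  [-28.28, -15.81, -2, 80.6],
], claw=90)

```text
time: 1.2
tool_pos: [0.4198, 0.2392, 0.2392]
ee_rot: [-3.141, 0.0, 1.303]
wrist_force: [0.1, -0.6, -0.1]
width: 0.061
finger_force: 0.0
```

Emit:
servo_tool([
  [-20.83, 22.69, 0, 80.7],
  [-20.83, 22.69, 0, 80.7],
  [-20.83, 22.69, 0, 80.7],
  [-20.83, 22.69, 0, 80.7],
  [-20.83, 22.69, 0, 80.7],
  [-20.83, 22.69, 0, 80.7],
  [-20.83, 22.69, 0, 80.7],
  [-20.83, 22.69, 0, 80.7],
])

```text
time: 2.2
tool_pos: [0.5847, -0.0208, 0.2389]
ee_rot: [-3.141, 0.001, -0.105]
wrist_force: [-0.0, 0.2, -1.0]
width: 0.0611
finger_force: 0.0
```

Emit:
servo_tool([
  [0, 0, 0, 0],
  [0, 0, 0, 0],
])

```text
time: 2.45
tool_pos: [0.5846, -0.0203, 0.2393]
ee_rot: [-3.142, 0.0, -0.099]
wrist_force: [-0.4, -0.4, 0.1]
width: 0.061
finger_force: 0.0
```

```bash
python3 - <<'E'
from h import *
import json
cm=camera_model("wrist"); im=snapshot("wrist"); json.dump({k:np.array(v).tolist() for k,v in cm.items()},open("wt.json","w"))
o=get_obs();print(o["tool_pos"],o["ee_rot"],o["width"],o["time"])
cv2.imwrite("pics/wt_raw.png",im);cv2.imwrite("pics/wt.png",cv2.resize(im[0:300],(784,420),interpolation=cv2.INTER_CUBIC))
E
```

```text
[ 0.58461312 -0.02031851  0.23936244] [-3.14151821e+00  2.03267175e-04 -9.91931154e-02] 0.06068346856399897 2.5
```

View pics/wt.png

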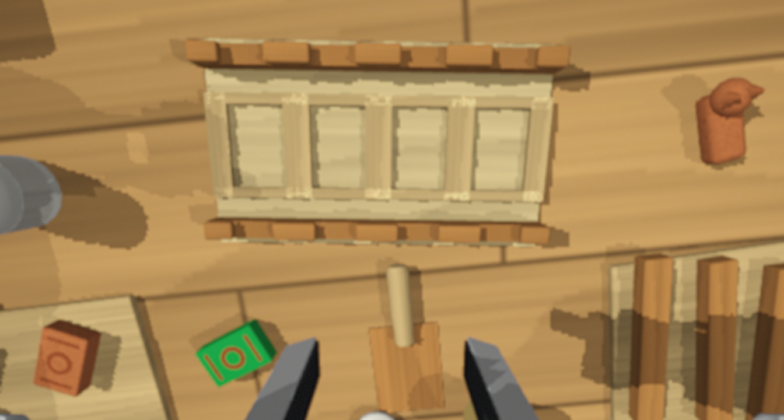

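The wrist view (scaled 1.4) shows the tray empty. Its pockets are centred near (257,147), (339,147), (420,148) and (501,149). The upper cheek's outer edge runs (187,40)–(568,45) and the lower one's (205,238)–(548,244). I'll fit the pose and overlay the model.

```bash
cat > fit.py <<'E'
from h import *
import json
from scipy.optimize import least_squares
cm=json.load(open("wt.json"))
def T(p,q): a=np.radians(p[2]); c,s=np.cos(a),np.sin(a); return [p[0]+c*q[0]-s*q[1],p[1]+s*q[0]+c*q[1],q[2]]
px=lambda p,q:(w2p("wrist",[v/1000 for v in T(p,q)],cm)+.5)*1.4-.5
M=[((72,138,41),(187,40)),((72,-138,41),(568,46)),((-72,138,41),(205,238)),((-72,-138,41),(547,244))]
M+=[((0,99,6),(257.5,147)),((0,33,6),(339,147.5)),((0,-33,6),(420.5,148)),((0,-99,6),(501.5,148.5))]
f=lambda p:np.concatenate([px(p,q)-m for q,m in M])
r=least_squares(f,[670,-20,-5.7]); print(np.round(r.x,2)); print(np.round(r.fun.reshape(-1,2),1).tolist())
im=cv2.resize(cv2.imread("pics/wt_raw.png")[:300],(784,420),interpolation=cv2.INTER_CUBIC)
def poly(L,col): cv2.polylines(im,[np.int32([np.round(px(r.x,q)) for q in L])],True,col,1)
for y in (-99,-33,33,99):
    poly([(sx*32.5,y+sy*22.5,13) for sx,sy in((1,1),(1,-1),(-1,-1),(-1,1))],(255,0,0))
for s in(1,-1): poly([(s*58,138,41),(s*72,138,41),(s*72,-138,41),(s*58,-138,41)],(0,255,0))
poly([(80,138,0),(80,-138,0),(-80,-138,0),(-80,138,0)],(255,0,255))
cv2.imwrite("pics/ov.png",cv2.resize(im[20:270,170:590],None,fx=1.9,fy=1.9))
E
python3 fit.py
```

```text
[673.12 -17.83  -6.43]
[[-2.8, -1.2], [3.8, -1.1], [-0.4, 1.3], [2.3, 0.2], [1.9, -0.5], [0.1, 0.2], [-1.8, 0.9], [-3.3, 1.5]]
```

View pics/ov.png

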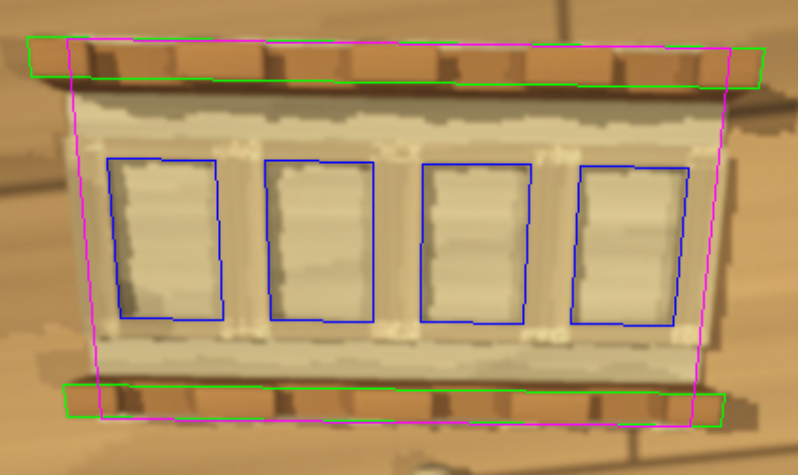

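The overlay matches: pocket rims and cheeks line up to about 1 mm. The tray is at (673.1, -17.8) mm, yaw -6.4°. Next I'll look at the tiles.

```bash
python3 go.py 600 150 240 75; python3 go.py 576 306 220 154
```

```text
[-0.21, -17.07, 0.0, -80.7] rows>=7.5
[14.44, -6.37, 2.0, -79.0] rows>=7.4
```

Emit:
servo_tool([
  [-0.21, -17.07, 0, -80.7],
  [-0.21, -17.07, 0, -80.7],
  [-0.21, -17.07, 0, -80.7],
  [-0.21, -17.07, 0, -80.7],
  [-0.21, -17.07, 0, -80.7],
  [-0.21, -17.07, 0, -80.7],
  [-0.21, -17.07, 0, -80.7],
  [-0.21, -17.07, 0, -80.7],
])

```text
time: 3.5
tool_pos: [0.5996, 0.1498, 0.2394]
ee_rot: [-3.142, -0.0, 1.313]
wrist_force: [-0.5, 0.2, 0.1]
width: 0.0609
finger_force: 0.0
```

Emit:
servo_tool([
  [14.44, -6.37, 2, -79],
  [14.44, -6.37, 2, -79],
  [14.44, -6.37, 2, -79],
  [14.44, -6.37, 2, -79],
  [14.44, -6.37, 2, -79],
  [14.44, -6.37, 2, -79],
  [14.44, -6.37, 2, -79],
  [14.44, -6.37, 2, -79],
])

```text
time: 4.5
tool_pos: [0.5756, 0.3058, 0.2194]
ee_rot: [-3.142, -0.0, 2.691]
wrist_force: [0.2, -0.5, -0.2]
width: 0.0607
finger_force: 0.0
```

Emit:
servo_tool([
  [0, 0, 0, 0],
  [0, 0, 0, 0],
])

```text
time: 4.75
tool_pos: [0.5757, 0.3057, 0.2195]
ee_rot: [3.142, -0.0, 2.686]
wrist_force: [-0.7, 0.9, 0.1]
width: 0.0609
finger_force: 0.0
```

```bash
python3 - <<'E'
from h import *
import json
cm=camera_model("wrist"); im=snapshot("wrist"); json.dump({k:np.array(v).tolist() for k,v in cm.items()},open("wa.json","w"))
o=get_obs();print(o["tool_pos"],o["ee_rot"],o["width"],o["time"])
cv2.imwrite("pics/wa_raw.png",im);cv2.imwrite("pics/wa.png",cv2.resize(im[0:300],(784,420),interpolation=cv2.INTER_CUBIC))
E
```

```text
[0.57567652 0.30567312 0.21951978] [3.14149637e+00 4.11751658e-05 2.68640571e+00] 0.061066773862995076 4.8
```

View pics/wa.png

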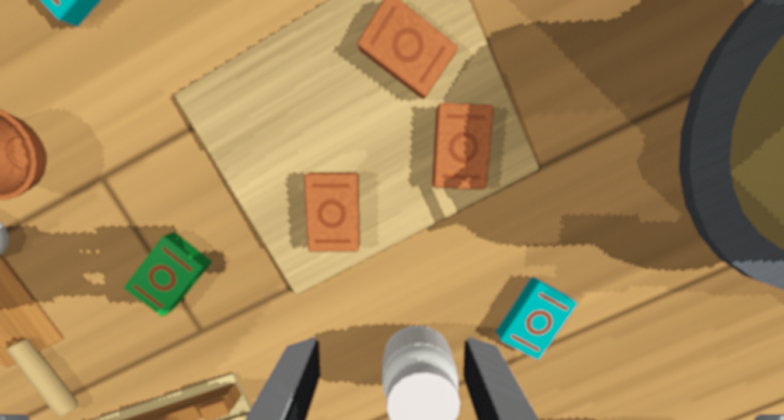

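The wrist view shows three face-up tiles. B has corners (307,172)–(359,250), A has (437,104)–(489,186), and C is centred on (408,45). The slip jar is below the gripper at (420,370).

```bash
python3 - <<'E'
from h import *
import json
cm=json.load(open("wa.json"))
for k,v in dict(B=[(307,172),(358,173),(359,250),(307,251)],A=[(437,104),(493,104),(488,187),(433,185)],C=[(393,1),(457,48),(424,90),(360,44)]).items(): print(k,*rect("wrist",v,.032,1.4,(0,0),cm=cm))
print(*[p2w("wrist",((u+.5)/1.4-.5,(v+.5)/1.4-.5),.032,cm).round(4) for u,v in((332,213),(463,147),(408,45))])
E
python3 go.py 522 282 120 153 522 282 60 153 522 282 35 153
```

```text
B [520.2 284.4] [59.8 40.6] -26.4
A [519.3 392.8] [58.1 41.4] -26.1
C [442.4 385.5] [57.6 34.8] 30.7
[0.5203 0.2836 0.032 ] [0.52   0.3927 0.032 ] [0.4414 0.3854 0.032 ]
[3.8, -4.53, 10.0, 1.0] rows>=1.9
[3.8, -4.53, 16.0, 1.0] rows>=2.7
[3.8, -4.53, 18.5, 1.0] rows>=3.1
```

```bash
echo '[576,306,220,154]'>cmd.json; python3 go.py 520.3 284 110 153.5 520.3 284 70 153.5 520.3 284 36 153.5
python3 - <<'E'
from h import *
for z in(.09,.05,0):print(p2w("top",(240/1.4,213/1.4),z))
E
```

```text
[4.04, -4.42, 11.0, 0.5] rows>=2.0
[4.04, -4.42, 15.0, 0.5] rows>=2.6
[4.04, -4.42, 18.4, 0.5] rows>=3.1
[0.65836635 0.27701395 0.09      ]
[0.67415044 0.28776817 0.05      ]
[0.69388055 0.30121095 0.        ]
```

Emit:
servo_tool([
  [4.04, -4.42, 6, 0.5],
  [4.04, -4.42, 11, 0.5],
  [4.04, -4.42, 14, 0.5],
  [4.04, -4.42, 16, 0.5],
  [4.04, -4.42, 17.5, 0.5],
  [4.04, -4.42, 18.4, 0.5],
  [4.04, -4.42, 18.4, 0.5],
  [4.04, -4.42, 18.4, 0.5],
])

```text
time: 5.8
tool_pos: [0.5208, 0.2841, 0.0366]
ee_rot: [3.14, 0.001, 2.678]
wrist_force: [0.3, 0.1, 0.8]
width: 0.0611
finger_force: 0.0
```

Emit:
servo_tool([
  [0, 0, 0, 0],
  [0, 0, 0, 0],
  [0, 0, 0, 0],
  [0, 0, 0, 0],
  [0, 0, -0.5, 0],
  [0, 0, -3, 0],
  [0, 0, -6, 0],
  [0, 0, -10, 0],
], claw=255)

```text
time: 6.8
tool_pos: [0.519, 0.2834, 0.1349]
ee_rot: [-3.139, -0.002, 2.678]
wrist_force: [-0.9, -0.1, -0.6]
width: 0.0395
finger_force: 30.0
```

```bash
echo '[520.3,284,136,153.5]'>cmd.json;  python3 go.py 684.2 80.6 136 173.6; python3 go.py 684.2 80.6 60 173.6 684.2 80.6 40 173.6 684.2 80.6 33 173.6
```

```text
[-23.74, -10.89, 0.0, -20.1] rows>=4.2
[-0.0, -0.0, 7.6, 0.0] rows>=1.2
[-0.0, -0.0, 9.6, 0.0] rows>=1.5
[-0.0, -0.0, 10.3, 0.0] rows>=1.6
```

Emit:
servo_tool([
  [-5, -2.3, 0, -5],
  [-10, -4.6, 0, -10],
  [-15, -6.9, 0, -15],
  [-20, -9.2, 0, -20.1],
  [-23.74, -10.89, 0, -20.1],
  [-23.74, -10.89, 0, -20.1],
  [-23.74, -10.89, 0, -20.1],
])

```text
time: 7.68
tool_pos: [0.6832, 0.0806, 0.1349]
ee_rot: [3.141, -0.001, 3.029]
wrist_force: [1.0, 0.0, -1.4]
width: 0.0398
finger_force: 30.0
```

Emit:
servo_tool([
  [0, 0, 4, 0],
  [0, 0, 7.6, 0],
  [0, 0, 8.6, 0],
  [0, 0, 9.2, 0],
  [0, 0, 9.6, 0],
  [0, 0, 10, 0],
  [0, 0, 10.3, 0],
  [0, 0, 10.3, 0],
])

```text
time: 8.68
tool_pos: [0.6836, 0.0801, 0.0325]
ee_rot: [3.142, -0.0, 3.029]
wrist_force: [-0.7, -0.8, -1.3]
width: 0.0394
finger_force: 30.0
```

```bash
python3 - <<'E'
from h import *
o=get_obs();print(o["tool_pos"],o["ee_rot"],o["wrist_force"],o["width"])
E
```

```text
[0.68364878 0.08005497 0.03245211] [ 3.14150928e+00 -9.80366559e-05  3.02879290e+00] [-0.69378104 -0.75699251 -1.2959825 ] 0.03935367963690655
```

No contact force 5 mm below the rim, so the tile is in the pocket. I'll release it and go back up.

Emit:
servo_tool([
  [0, 0, 0.2, 0],
  [0, 0, 0.2, 0],
  [0, 0, 0.2, 0],
], claw=110)

```text
time: 9.05
tool_pos: [0.6839, 0.0801, 0.0308]
ee_rot: [3.141, 0.001, 3.029]
wrist_force: [0.5, -0.2, 0.8]
width: 0.0535
finger_force: 0.0
```

Emit:
servo_tool([
  [0, 0, -1, 0],
  [0, 0, -3, 0],
  [0, 0, -6, 0],
  [0, 0, -10.5, 0],
  [0, 0, -10.5, 0],
])

```text
time: 9.68
tool_pos: [0.687, 0.0803, 0.1438]
ee_rot: [3.14, 0.013, 3.029]
wrist_force: [-0.9, 0.0, 0.2]
width: 0.0535
finger_force: 0.0
```

```bash
echo '[684.2,80.6,136,173.6]'>cmd.json;  python3 - <<'E'
from h import *
import json
cm=json.load(open("wa.json"))
L=lambda p,z:p2w("wrist",((p[0]+.5)/1.4-.5,(p[1]+.5)/1.4-.5),z,cm)[:2]*1000
for a,b in(((437,104),(433,185)),((493,104),(488,187)),((393,1),(457,48)),((360,44),(424,90))):
    d=L(b,.032)-L(a,.032); print(np.degrees(np.arctan2(d[1],d[0])).round(1),np.linalg.norm(d).round(1))
# check tiles still in place from top
im=snapshot("top"); cv2.imwrite("pics/t1.png",np.hstack([cv2.resize(im[185:260,110:210],(400,300)),cv2.resize(im[120:190,220:335],(400,300))]))
E
```

```text
-27.5 56.6
-26.1 58.1
31.1 52.9
30.7 53.6
```

View pics/t1.png

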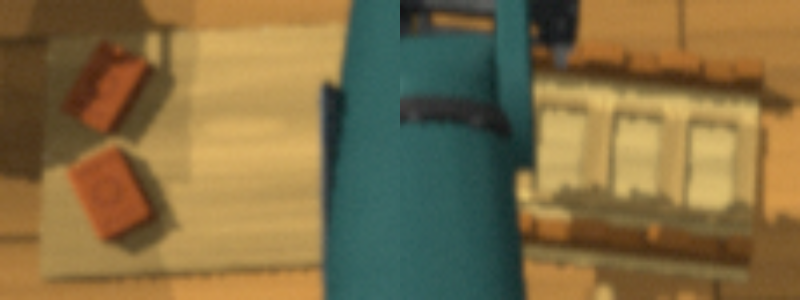

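Tiles A and C have not moved. Next is A.

```bash
python3 go.py 520 392.8 140 152.5;python3 go.py 520 392.8 36 152.5 
```

```text
[19.8, 29.2, -0.4, 21.1] rows>=5.6
[-0.0, -0.0, 10.4, 0.0] rows>=1.7
```

Emit:
servo_tool([
  [3.3, 4.9, -0.4, 4],
  [6.6, 9.8, -0.4, 8],
  [9.9, 14.6, -0.4, 12],
  [13.2, 19.5, -0.4, 16],
  [16.5, 24.4, -0.4, 20],
  [19.8, 29.2, -0.4, 21.1],
  [19.8, 29.2, -0.4, 21.1],
  [19.8, 29.2, -0.4, 21.1],
], claw=90)

```text
time: 10.72
tool_pos: [0.5194, 0.392, 0.1386]
ee_rot: [-3.14, -0.0, 2.661]
wrist_force: [-0.1, -0.3, -0.7]
width: 0.0608
finger_force: 0.0
```

```bash
python3 - <<'E'
from h import *
import json
cm=camera_model("wrist"); im=snapshot("wrist"); json.dump({k:np.array(v).tolist() for k,v in cm.items()},open("wb.json","w"))
o=get_obs();print(o["tool_pos"],o["ee_rot"])
# automatic check of A via top cam colour mask
t=snapshot("top"); hsv=cv2.cvtColor(t,cv2.COLOR_BGR2HSV); print(hsv[207,138],hsv[233,138],hsv[235,170])
E
```

```text
[0.51999349 0.39145549 0.13877371] [-3.14013023e+00 -9.13793204e-05  2.65986780e+00]
[ 11 194 155] [ 10 189 159] [ 20 138 176]
```

Emit:
servo_tool([
  [0, 0, 4, 0],
  [0, 0, 7, 0],
  [0, 0, 9, 0],
  [0, 0, 10, 0],
  [0, 0, 10.4, 0],
  [0, 0, 10.4, 0],
  [0, 0, 10.4, 0],
])

```text
time: 11.7
tool_pos: [0.5204, 0.3931, 0.0368]
ee_rot: [3.14, 0.001, 2.661]
wrist_force: [0.3, -0.2, -0.0]
width: 0.0606
finger_force: 0.0
```

Emit:
servo_tool([
  [0, 0, 0, 0],
  [0, 0, 0, 0],
  [0, 0, 0, 0],
  [0, 0, 0, 0],
  [0, 0, -0.5, 0],
  [0, 0, -3, 0],
  [0, 0, -6, 0],
  [0, 0, -10, 0],
], claw=255)

```text
time: 12.7
tool_pos: [0.519, 0.392, 0.1349]
ee_rot: [-3.139, -0.002, 2.661]
wrist_force: [1.1, 0.8, -1.2]
width: 0.0392
finger_force: 30.0
```

```bash
echo '[520,392.8,136,152.5]'>cmd.json;  python3 go.py 676.8 15 136 173.6; python3 go.py 676.8 15 33 173.6
```

```text
[-31.35, -26.27, 0.0, -21.1] rows>=6.5
[-0.0, -0.0, 10.3, 0.0] rows>=1.6
```

Emit:
servo_tool([
  [-4.5, -3.7, 0, -3],
  [-9, -7.5, 0, -6],
  [-13.5, -11.2, 0, -9],
  [-18, -15, 0, -12],
  [-22.5, -18.7, 0, -15],
  [-27, -22.5, 0, -18],
  [-31.35, -26.27, 0, -21.1],
  [-31.35, -26.27, 0, -21.1],
])

```text
time: 13.7
tool_pos: [0.6769, 0.0099, 0.1346]
ee_rot: [-3.14, -0.0, 3.023]
wrist_force: [-0.2, -0.0, -1.6]
width: 0.0395
finger_force: 30.0
```

Emit:
servo_tool([
  [0, 0, 4, 0],
  [0, 0, 7.6, 0],
  [0, 0, 8.6, 0],
  [0, 0, 9.2, 0],
  [0, 0, 9.6, 0],
  [0, 0, 10, 0],
  [0, 0, 10.3, 0],
  [0, 0, 10.3, 0],
])

```text
time: 14.7
tool_pos: [0.6761, 0.0146, 0.0325]
ee_rot: [3.141, -0.0, 3.029]
wrist_force: [0.2, 0.6, -1.2]
width: 0.04
finger_force: 30.0
```

Seated with no contact force, as before. I'll release it, lift, and go for C.

Emit:
servo_tool([
  [0, 0, 0.2, 0],
  [0, 0, 0.2, 0],
  [0, 0, 0.2, 0],
], claw=110)

```text
time: 15.08
tool_pos: [0.6764, 0.0146, 0.0308]
ee_rot: [3.141, 0.001, 3.029]
wrist_force: [0.7, -0.9, -0.6]
width: 0.0535
finger_force: 0.0
```

Emit:
servo_tool([
  [0, 0, -1, 0],
  [0, 0, -3, 0],
  [0, 0, -6, 0],
  [0, 0, -10.5, 0],
  [0, 0, -10.5, 0],
])

```text
time: 15.7
tool_pos: [0.6795, 0.0145, 0.1437]
ee_rot: [3.141, 0.013, 3.029]
wrist_force: [0.2, -0.1, -0.1]
width: 0.0532
finger_force: 0.0
```

```bash
echo '[676.8,15,136,173.6]'>cmd.json;  python3 go.py 442 385.4 140 211; python3 - <<'E'
from h import *
t=snapshot("top"); cv2.imwrite("pics/t2.png",t)
m=cv2.inRange(cv2.cvtColor(t,cv2.COLOR_BGR2HSV),(0,165,60),(14,255,255))[185:262,110:205]
n,l,s,c=cv2.connectedComponentsWithStats(m)
for i in range(1,n):
    if s[i,4]>60: print(s[i,4],p2w("top",c[i]+[110,185],.032).round(3))
E
```

```text
[27.46, 34.19, -0.4, -37.4] rows>=7.0
316 [0.439 0.38  0.032]
```

Emit:
servo_tool([
  [3.6, 4.4, -0.4, -5],
  [7.2, 8.9, -0.4, -10],
  [10.8, 13.4, -0.4, -15],
  [14.4, 17.9, -0.4, -20],
  [18, 22.4, -0.4, -25],
  [21.6, 26.9, -0.4, -30],
  [25.2, 31.4, -0.4, -37.4],
  [27.46, 34.19, -0.4, -37.4],
], claw=90)

```text
time: 16.75
tool_pos: [0.4393, 0.3869, 0.1385]
ee_rot: [3.141, -0.002, -2.599]
wrist_force: [0.7, -0.3, 0.5]
width: 0.0608
finger_force: 0.0
```

Emit:
servo_tool([
  [0, 0, 4, 0],
  [0, 0, 7, 0],
  [0, 0, 9, 0],
  [0, 0, 10, 0],
  [0, 0, 10.4, 0],
  [0, 0, 10.4, 0],
  [0, 0, 10.4, 0],
])

```text
time: 17.62
tool_pos: [0.4424, 0.3856, 0.0366]
ee_rot: [3.141, 0.002, -2.602]
wrist_force: [0.0, 0.4, -0.8]
width: 0.0609
finger_force: 0.0
```

Emit:
servo_tool([
  [0, 0, 0, 0],
  [0, 0, 0, 0],
  [0, 0, 0, 0],
  [0, 0, 0, 0],
  [0, 0, -0.5, 0],
  [0, 0, -3, 0],
  [0, 0, -6, 0],
  [0, 0, -10, 0],
], claw=255)

```text
time: 18.62
tool_pos: [0.4408, 0.3847, 0.135]
ee_rot: [-3.141, -0.003, -2.601]
wrist_force: [-0.3, 0.3, -0.6]
width: 0.0396
finger_force: 29.8
```

```bash
echo '[442,385.4,136,211]'>cmd.json;  python3 go.py 560 170 140 190; python3 go.py 669.4 -50.6 136 173.6; python3 go.py 669.4 -50.6 33 173.6
```

```text
[0.98, -24.54, -0.4, 21.0] rows>=3.9
[-6.94, -23.63, 0.4, 16.4] rows>=3.9
[-0.0, 0.01, 10.3, 0.0] rows>=1.6
```

Emit:
servo_tool([
  [0.2, -6, -0.4, 5],
  [0.5, -12, -0.4, 10],
  [0.7, -18, -0.4, 15],
  [0.98, -24.54, -0.4, 21],
  [0.98, -24.54, -0.4, 21],
])

```text
time: 19.25
tool_pos: [0.561, 0.1658, 0.1391]
ee_rot: [-3.141, -0.0, -2.974]
wrist_force: [0.6, 0.3, -0.6]
width: 0.0396
finger_force: 29.8
```

Emit:
servo_tool([
  [-1.7, -6, 0, 4],
  [-3.5, -12, 0, 8],
  [-5.2, -18, 0.2, 12],
  [-6.94, -23.63, 0.4, 16.4],
  [-6.94, -23.63, 0.4, 16.4],
  [-6.94, -23.63, 0.4, 16.4],
])

```text
time: 20.0
tool_pos: [0.6683, -0.0496, 0.1349]
ee_rot: [3.14, -0.002, 3.03]
wrist_force: [-0.4, 0.8, -0.4]
width: 0.04
finger_force: 29.8
```

Emit:
servo_tool([
  [0, 0, 4, 0],
  [0, 0, 7.6, 0],
  [0, 0, 8.6, 0],
  [0, 0, 9.2, 0],
  [0, 0, 9.6, 0],
  [0, 0, 10, 0],
  [0, 0, 10.3, 0],
  [0, 0, 10.3, 0],
])

```text
time: 21.0
tool_pos: [0.6689, -0.0512, 0.0326]
ee_rot: [3.141, 0.0, 3.029]
wrist_force: [-0.0, -0.7, -1.7]
width: 0.0398
finger_force: 29.8
```

Emit:
servo_tool([
  [0, 0, 0.2, 0],
  [0, 0, 0.2, 0],
  [0, 0, 0.2, 0],
], claw=110)

```text
time: 21.38
tool_pos: [0.6688, -0.0511, 0.0307]
ee_rot: [3.142, 0.0, 3.029]
wrist_force: [0.7, -0.5, 0.2]
width: 0.0533
finger_force: 0.0
```

Emit:
servo_tool([
  [0, 0, -1, 0],
  [0, 0, -3, 0],
  [0, 0, -6, 0],
  [0, 0, -10.5, 0],
  [0, 0, -10.5, 0],
])

```text
time: 22.0
tool_pos: [0.672, -0.0515, 0.1436]
ee_rot: [-3.141, 0.013, 3.029]
wrist_force: [-0.2, 0.2, 0.3]
width: 0.0537
finger_force: 0.0
```

```bash
echo '[669.4,-50.6,136,173.6]'>cmd.json;  python3 go.py 575 -320 240 177
```

```text
[6.38, -27.82, -10.4, -3.4] rows>=4.9
```

Emit:
servo_tool([
  [1.3, -5.5, -2.1, -1],
  [2.6, -11, -4.2, -2],
  [3.9, -16.7, -6.2, -3],
  [5.1, -22.3, -8.3, -3.4],
  [6.38, -27.82, -10.4, -3.4],
  [6.38, -27.82, -10.4, -3.4],
  [6.38, -27.82, -10.4, -3.4],
])

```text
time: 22.88
tool_pos: [0.5739, -0.32, 0.2391]
ee_rot: [3.14, -0.0, 3.088]
wrist_force: [0.5, -0.1, 0.6]
width: 0.0535
finger_force: 0.0
```

```bash
python3 - <<'E'
from h import *
import json
cm=camera_model("wrist"); im=snapshot("wrist"); json.dump({k:np.array(v).tolist() for k,v in cm.items()},open("wc.json","w"))
o=get_obs();print(o["tool_pos"],o["ee_rot"],o["time"])
t=snapshot("top")[120:190,220:335]
t=cv2.resize(t,(493,300),interpolation=cv2.INTER_CUBIC)
cv2.imwrite("pics/wc_raw.png",im)
a=cv2.resize(im[:260,60:500],(776,458),interpolation=cv2.INTER_CUBIC)
out=np.zeros((598,776,3),np.uint8); out[:458]=a
tt=cv2.resize(t[60:,:],(276,140)); out[458:598,:276]=tt
cv2.imwrite("pics/wc.png",out)
E
```

```text
[ 0.57413163 -0.31914393  0.23867897] [ 3.14017421e+00 -9.42896418e-04  3.08926223e+00] 22.925
```

View pics/wc.png

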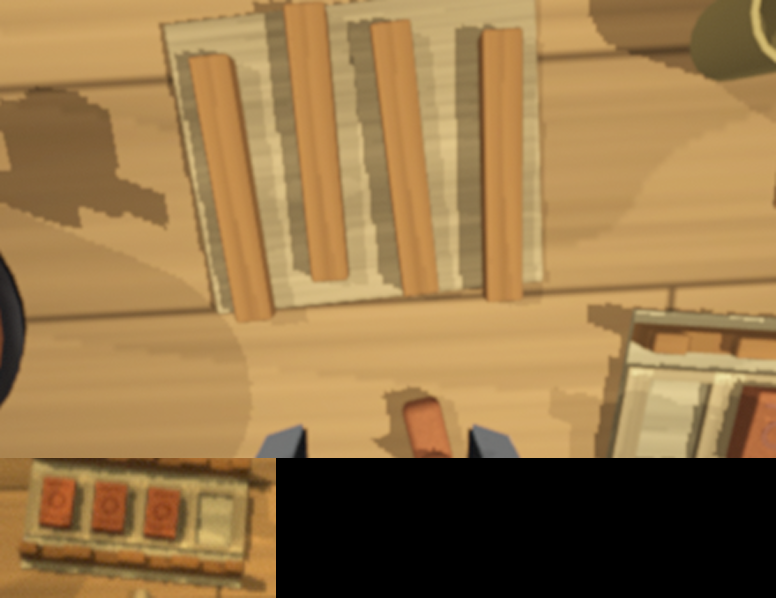

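The view shows bars at about (503,165), (405,158), (317,142) and (232,187). The inset shows three tiles seated in pockets 4, 3 and 2, with pocket 1 empty. I'll measure the bars.

```bash
python3 - <<'E'
from h import *
import json
cm=json.load(open("wc.json"))
for v in [[(482,29),(521,29),(522,298),(486,300)],[(372,25),(410,20),(437,292),(404,295)],[(285,5),(325,3),(348,279),(313,281)],[(190,58),(230,53),(273,317),(236,321)]]: print(*rect("wrist",v,.03,776/440,(60,0),cm=cm))
t=snapshot("top");m=cv2.inRange(cv2.cvtColor(t,cv2.COLOR_BGR2HSV),(0,165,60),(12,255,255))[135:178,225:320]
n,l,s,c=cv2.connectedComponentsWithStats(m)
for i in range(1,n):
    if s[i,4]>60: print(s[i,4],p2w("top",c[i]+[225,135],.028).round(4))
E
```

```text
[ 482.1 -242.6] [158.   23.5] 0.6
[ 475.6 -301.5] [158.2  22. ] 4.0
[ 463.7 -354.6] [157.8  22.8] 0.7
[ 486.9 -409.5] [157.3  24.7] 2.9
241 [0.6802 0.0781 0.028 ]
241 [0.6734 0.0134 0.028 ]
238 [ 0.665  -0.0519  0.028 ]
```

```bash
python3 go.py 482 -242.6 120 180.6;python3 go.py 482 -242.6 27.5 180.6
```

```text
[9.69, 7.24, 12.0, -3.6] rows>=2.7
[0.0, -0.0, 9.25, 0.0] rows>=1.5
```

Emit:
servo_tool([
  [3.2, 2.4, 4, -1],
  [6.4, 4.8, 8, -3.6],
  [9.69, 7.24, 12, -3.6],
  [9.69, 7.24, 12, -3.6],
  [9.69, 7.24, 12, -3.6],
], claw=141)

```text
time: 23.65
tool_pos: [0.4827, -0.2428, 0.1208]
ee_rot: [-3.14, 0.002, -3.13]
wrist_force: [-0.1, -0.8, 0.9]
width: 0.0419
finger_force: 0.0
```

Emit:
servo_tool([
  [0, 0, 4, 0],
  [0, 0, 6.5, 0],
  [0, 0, 8, 0],
  [0, 0, 9, 0],
  [0, 0, 9.25, 0],
  [0, 0, 9.25, 0],
  [0, 0, 9.25, 0],
])

```text
time: 24.52
tool_pos: [0.4817, -0.2432, 0.0279]
ee_rot: [-3.141, 0.002, -3.132]
wrist_force: [0.3, 0.0, -0.0]
width: 0.0419
finger_force: 0.0
```

Emit:
servo_tool([
  [0, 0, 0, 0],
  [0, 0, 0, 0],
  [0, 0, 0, 0],
  [0, 0, 0, 0],
  [0, 0, -0.5, 0],
  [0, 0, -3, 0],
  [0, 0, -6, 0],
  [0, 0, -11.5, 0],
], claw=255)

```text
time: 25.52
tool_pos: [0.4795, -0.2418, 0.1404]
ee_rot: [3.138, -0.005, -3.132]
wrist_force: [0.2, -1.1, -0.2]
width: 0.024
finger_force: 30.0
```

```bash
echo '[482,-242.6,142.5,180.6]'>cmd.json;  python3 go.py 669.4 -50.6 142.5 173.6; python3 go.py 669.4 -50.6 52 173.6 669.4 -50.6 48 173.6
```

```text
[-18.94, 19.0, 0.0, 7.0] rows>=4.3
[0.0, 0.0, 9.05, 0.0] rows>=1.4
[0.0, 0.0, 9.45, 0.0] rows>=1.5
```

Emit:
servo_tool([
  [-4.4, 4.4, 0, 2],
  [-8.8, 8.8, 0, 4],
  [-13.2, 13.2, 0, 6],
  [-17, 17, 0, 7],
  [-18.94, 19, 0, 7],
  [-18.94, 19, 0, 7],
  [-18.94, 19, 0, 7],
])

```text
time: 26.4
tool_pos: [0.6681, -0.0517, 0.1417]
ee_rot: [-3.141, -0.001, 3.028]
wrist_force: [-0.7, -1.1, -2.3]
width: 0.0237
finger_force: 30.0
```

Emit:
servo_tool([
  [0, 0, 4, 0],
  [0, 0, 6, 0],
  [0, 0, 7.5, 0],
  [0, 0, 8.3, 0],
  [0, 0, 8.8, 0],
  [0, 0, 9.1, 0],
  [0, 0, 9.35, 0],
  [0, 0, 9.35, 0],
])

```text
time: 27.4
tool_pos: [0.6688, -0.051, 0.0487]
ee_rot: [3.142, 0.0, 3.029]
wrist_force: [-0.7, -0.4, 0.3]
width: 0.0239
finger_force: 30.0
```

Emit:
servo_tool([
  [0, 0, 0, 0],
  [0, 0, 0, 0],
  [0, 0, 0, 0],
], claw=141)

```text
time: 27.78
tool_pos: [0.6689, -0.051, 0.0488]
ee_rot: [3.142, 0.001, 3.029]
wrist_force: [-0.0, 0.2, 0.3]
width: 0.0417
finger_force: 0.0
```

Emit:
servo_tool([
  [0, 0, -1, 0],
  [0, 0, -3, 0],
  [0, 0, -6, 0],
  [0, 0, -10, 0],
  [0, 0, -10, 0],
])

```text
time: 28.4
tool_pos: [0.6716, -0.0515, 0.1558]
ee_rot: [-3.141, 0.012, 3.029]
wrist_force: [-0.1, 0.7, 0.5]
width: 0.042
finger_force: 0.0
```

```bash
echo '[669.4,-50.6,149,173.6]'>cmd.json;  python3 go.py 475.6 -301.5 127.5 184
```

```text
[16.46, -27.09, 2.15, -10.4] rows>=5.1
```

Emit:
servo_tool([
  [3.2, -5.2, 0, -2],
  [6.4, -10.4, 0, -4],
  [9.6, -15.8, 0, -6],
  [12.8, -21, 1, -8],
  [15, -25, 2, -10],
  [16.46, -27.09, 2.15, -10.4],
  [16.46, -27.09, 2.15, -10.4],
  [16.46, -27.09, 2.15, -10.4],
])

```text
time: 29.4
tool_pos: [0.4752, -0.3011, 0.127]
ee_rot: [3.141, 0.001, -3.072]
wrist_force: [0.5, 1.4, -0.7]
width: 0.0424
finger_force: 0.0
```

Emit:
servo_tool([
  [0, 0, 4, 0],
  [0, 0, 7, 0],
  [0, 0, 8.8, 0],
  [0, 0, 9.6, 0],
  [0, 0, 10, 0],
  [0, 0, 10, 0],
  [0, 0, 10, 0],
])

```text
time: 30.28
tool_pos: [0.4753, -0.3022, 0.028]
ee_rot: [-3.14, 0.002, -3.073]
wrist_force: [0.0, -0.1, -0.6]
width: 0.0422
finger_force: 0.0
```

Emit:
servo_tool([
  [0, 0, 0, 0],
  [0, 0, 0, 0],
  [0, 0, 0, 0],
  [0, 0, 0, 0],
  [0, 0, -0.5, 0],
  [0, 0, -3, 0],
  [0, 0, -6, 0],
  [0, 0, -11.5, 0],
], claw=255)

```text
time: 31.28
tool_pos: [0.4732, -0.3005, 0.1403]
ee_rot: [3.137, -0.005, -3.073]
wrist_force: [0.2, -0.4, -1.1]
width: 0.0235
finger_force: 30.0
```

```bash
echo '[475.6,-301.5,142.5,184]'>cmd.json;  python3 go.py 676.8 15 142.5 173.6
```

```text
[-22.28, 30.17, 0.0, 10.4] rows>=6.0
```

Emit:
servo_tool([
  [-3.7, 5, 0, 2],
  [-7.4, 10, 0, 4],
  [-11.1, 15, 0, 6],
  [-14.8, 20, 0, 8],
  [-18.5, 25, 0, 10],
  [-22.28, 30.17, 0, 10.4],
  [-22.28, 30.17, 0, 10.4],
  [-22.28, 30.17, 0, 10.4],
])

```text
time: 32.28
tool_pos: [0.6758, 0.0145, 0.1415]
ee_rot: [-3.141, -0.001, 3.03]
wrist_force: [0.3, -0.8, -1.2]
width: 0.0243
finger_force: 30.0
```

Emit:
servo_tool([
  [0, 0, 4, 0],
  [0, 0, 6, 0],
  [0, 0, 7.5, 0],
  [0, 0, 8.3, 0],
  [0, 0, 8.8, 0],
  [0, 0, 9.1, 0],
  [0, 0, 9.35, 0],
  [0, 0, 9.35, 0],
])

```text
time: 33.28
tool_pos: [0.6763, 0.0147, 0.0486]
ee_rot: [3.141, 0.0, 3.029]
wrist_force: [-0.3, 0.5, 0.2]
width: 0.0236
finger_force: 30.0
```

Emit:
servo_tool([
  [0, 0, 0, 0],
  [0, 0, 0, 0],
  [0, 0, 0, 0],
], claw=141)

```text
time: 33.65
tool_pos: [0.6764, 0.0146, 0.0488]
ee_rot: [3.141, 0.001, 3.029]
wrist_force: [-0.8, -0.3, -1.2]
width: 0.0416
finger_force: 0.0
```

Emit:
servo_tool([
  [0, 0, -1, 0],
  [0, 0, -3, 0],
  [0, 0, -6, 0],
  [0, 0, -10, 0],
  [0, 0, -10, 0],
])

```text
time: 34.28
tool_pos: [0.6791, 0.0144, 0.1558]
ee_rot: [3.141, 0.012, 3.029]
wrist_force: [-0.4, 1.1, 0.1]
width: 0.0423
finger_force: 0.0
```

```bash
echo '[676.8,15,149,173.6]'>cmd.json;  python3 go.py 463.7 -354.6 127.5 180.8
```

```text
[17.06, -39.11, 2.15, -7.2] rows>=6.8
```

Emit:
servo_tool([
  [2.5, -5.6, 0, -1],
  [5, -11.2, 0, -2],
  [7.4, -16.8, 0, -3],
  [9.9, -22.5, 0, -4],
  [12.4, -28, 0.5, -5],
  [14.8, -34, 1, -6],
  [17.06, -39.11, 2.15, -7.2],
  [17.06, -39.11, 2.15, -7.2],
])

```text
time: 35.28
tool_pos: [0.4596, -0.3575, 0.1252]
ee_rot: [3.14, -0.003, -3.135]
wrist_force: [0.9, 1.5, -0.9]
width: 0.0417
finger_force: 0.0
```

Emit:
servo_tool([
  [0, 0, 4, 0],
  [0, 0, 7, 0],
  [0, 0, 8.8, 0],
  [0, 0, 9.6, 0],
  [0, 0, 10, 0],
  [0, 0, 10, 0],
  [0, 0, 10, 0],
])

```text
time: 36.15
tool_pos: [0.4633, -0.3554, 0.0281]
ee_rot: [-3.14, 0.002, -3.129]
wrist_force: [0.7, 0.5, -0.4]
width: 0.0423
finger_force: 0.0
```

Emit:
servo_tool([
  [0, 0, 0, 0],
  [0, 0, 0, 0],
  [0, 0, 0, 0],
  [0, 0, 0, 0],
  [0, 0, -0.5, 0],
  [0, 0, -3, 0],
  [0, 0, -6, 0],
  [0, 0, -11.5, 0],
], claw=255)

```text
time: 37.15
tool_pos: [0.4613, -0.3535, 0.1402]
ee_rot: [3.137, -0.005, -3.129]
wrist_force: [1.1, -0.2, -0.2]
width: 0.0237
finger_force: 30.0
```

```bash
echo '[463.7,-354.6,142.5,180.8]'>cmd.json;  python3 go.py 580 -100 142.5 175;  python3 go.py 684.2 80.6 142.5 173.6
```

```text
[-11.98, 25.3, 0.0, 5.8] rows>=4.5
[-8.81, 18.9, 0.0, 1.4] rows>=3.3
```

Emit:
servo_tool([
  [-2.4, 5.1, 0, 1],
  [-4.8, 10.2, 0, 2],
  [-7.2, 15.2, 0, 4],
  [-9.6, 20.3, 0, 5],
  [-11.98, 25.3, 0, 5.8],
  [-11.98, 25.3, 0, 5.8],
])

```text
time: 37.9
tool_pos: [0.5801, -0.0965, 0.1417]
ee_rot: [3.14, -0.0, 3.059]
wrist_force: [-0.0, -0.6, -1.0]
width: 0.0235
finger_force: 30.0
```

Emit:
servo_tool([
  [-2.4, 5.1, 0, 0.5],
  [-4.8, 10.2, 0, 1],
  [-7, 15, 0, 1.4],
  [-8.81, 18.9, 0, 1.4],
  [-8.81, 18.9, 0, 1.4],
  [-8.81, 18.9, 0, 1.4],
])

```text
time: 38.65
tool_pos: [0.6832, 0.0787, 0.1416]
ee_rot: [-3.14, -0.001, 3.028]
wrist_force: [-1.1, -0.2, -0.7]
width: 0.0235
finger_force: 30.0
```

Emit:
servo_tool([
  [0, 0, 4, 0],
  [0, 0, 6, 0],
  [0, 0, 7.5, 0],
  [0, 0, 8.3, 0],
  [0, 0, 8.8, 0],
  [0, 0, 9.1, 0],
  [0, 0, 9.35, 0],
  [0, 0, 9.35, 0],
])

```text
time: 39.65
tool_pos: [0.6837, 0.0803, 0.0487]
ee_rot: [3.141, 0.0, 3.029]
wrist_force: [1.1, -0.9, -0.3]
width: 0.0235
finger_force: 30.0
```

Emit:
servo_tool([
  [0, 0, 0, 0],
  [0, 0, 0, 0],
  [0, 0, 0, 0],
], claw=141)

```text
time: 40.02
tool_pos: [0.6838, 0.0802, 0.0488]
ee_rot: [3.141, 0.0, 3.029]
wrist_force: [0.5, -0.3, 0.5]
width: 0.0416
finger_force: 0.0
```

Emit:
servo_tool([
  [0, 0, -1, 0],
  [0, 0, -3, 0],
  [0, 0, -6, 0],
  [0, 0, -11, 0],
  [0, 0, -11, 0],
])

```text
time: 40.65
tool_pos: [0.687, 0.0803, 0.1674]
ee_rot: [3.139, 0.014, 3.029]
wrist_force: [0.4, -0.4, 0.8]
width: 0.0422
finger_force: 0.0
```

```bash
echo '[684.2,80.6,159,173.6]'>cmd.json;  python3 go.py 480 300 240 165
```

```text
[22.74, 19.53, -8.1, 8.6] rows>=5.0
```

Emit:
servo_tool([
  [4.5, 3.9, -1.6, 2],
  [9, 7.8, -3.2, 4],
  [13.6, 11.7, -4.8, 6],
  [18, 15.6, -6.4, 8],
  [22.74, 19.53, -8.1, 8.6],
  [22.74, 19.53, -8.1, 8.6],
])

```text
time: 41.4
tool_pos: [0.4775, 0.3029, 0.2421]
ee_rot: [3.138, 0.002, 2.885]
wrist_force: [-0.6, -0.1, 0.0]
width: 0.0423
finger_force: 0.0
```

```bash
python3 - <<'E'
from h import *
t=snapshot("top"); s=snapshot("scene")
a=cv2.resize(t[115:190,215:340],(780,300),interpolation=cv2.INTER_CUBIC) if 0 else cv2.resize(t[115:190,215:340],(500,300),interpolation=cv2.INTER_CUBIC)
b=cv2.resize(s[215:310,170:325],(490,300),interpolation=cv2.INTER_CUBIC)
o=np.zeros((600,500,3),np.uint8);o[:300]=a;o[300:,:490]=b
cv2.imwrite("pics/f.png",o)
E
```

```text
(no output)
```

View pics/f.png

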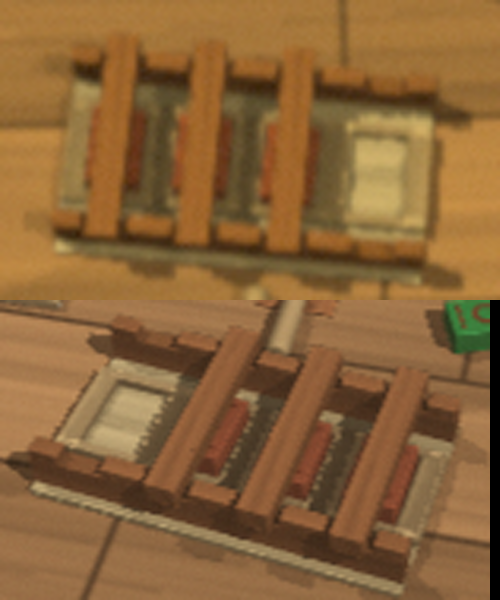

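The check view shows a bar in both notches over each of the three tiles; in the top crop they sit at x≈113, 202 and 291. I'll check the centres numerically, then hand in.

```bash
python3 - <<'E'
from h import *
ok=True
for c,e in(((113,135),(684,81)),((202,143),(677,15)),((291,148),(669,-51))):
    p=p2w("top",((c[0]+.5)/4-.5+215,(c[1]+.5)/4-.5+115),.051)[:2]*1000; d=p-e; print(d.round(1)); ok&=np.abs(d).max()<9
if ok: print(close_job())
E
```

```text
[-2.6 -2.6]
[-3.2 -1.9]
[-0.4 -1.1]
the job is handed in; nothing more can be done
None
```

I packed all three tiles present into pockets 2, 3 and 4, laid a bar in the notches over each, left one bar over, and handed the job in at about 41 s; the close call returned no verdict.

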